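Turn the platen lock home with the flat driver

ROBOT

A 6-joint arm with a two-finger parallel gripper is mounted at the origin on a cart in front of the work surface, level with it; the furniture and walls round the work are solid. World frame = base frame: x ahead of the robot, y to its left, z up, the work surface at z = 0. Lengths are in m, angles in rad, forces in N, time in s.
With the tool pointing down it reaches from about 0.3 to 0.875 m from the base axis. Payload 6.4 kg.
Tool frame: the origin (TCP) lies between the finger pads; the fingertips stand 19 mm ahead of it and the grasp point (between the pads) is the TCP (ctrl.tips_ahead is the z of the fingertips in the tool frame, in m); z points along the fingers, y is the line along which they close (so a half turn about z gives the same grasp; the last joint's range is limited). The gripper opens to 85 mm and grips with 20 to 120 N. Pads are 22 mm wide; open, the fingers measure 114 mm over their backs; the gripper's body (76 mm by 85 mm) begins 54 mm behind the grasp point. The pads swing forward as they close: fully open they stand 13 mm farther back than shut.
Start: joints at [1.029, 0.181, 1.607, -0, 1.354, -0.206], TCP at [0.189, 0.543, 0.223] pointing down, gripper open.
Joint ranges: [-2.99, 2.99], [-0.89, 2.07], [0.3, 2.58], [-1.14, 4.28], [0, 2.63], [-3.12, 3.12]. Speed limits (rad/s): [2.57, 2.57, 3.01, 3.14, 3.14, 3.14].

INTERFACE

Orientations are given as a unit quaternion [w, x, y, z].
In Python, from bench import readout, vision, ctrl gives the robot as it stands.
- The arm moves only by the tool play_rows, never from a script. Its arguments are lists of equal length, an entry for each row: "xyz": the shift along the tool's x, y, z in mm, a list of three; "rot": the turn, a rotation vector about the tool's x, y, z in rad, a list of three; "grip": the opening, from 0 (shut) to 1 (fully open). In form: {"xyz": [[x, y, z], ...], "rot": [[rx, ry, rz], ...], "grip": [grip, ...]}. A call has exactly 10 rows; each row is the pose to reach, as a shift and turn from the pose commanded when the call began, along the tool's axes at that moment; what a row does not reach only later rows make up. A row lasts 1/8 s, in which the tool goes at most 62.5 mm and 10.7 degrees, less where a joint would pass 70% of its speed; a pose out of reach is approached as far as the arm can. A call with a gripper value outside its range is refused whole. The fingers move at their own pace and stop on an object; the grip force is fixed at half the most. Time passes only in rows, so rows that repeat a pose let the fingers close, or fill a call up. It gives the time, the measured TCP pose, the force, the opening and the grip force at its end, in the units of the state.
- readout.get_obs(): the state, without advancing time (a new reading comes with each control period).
- vision.camera(name): name is "scene" or "top" or "wrist"; returns a dict with "color" (480x640x3 uint8, red, green, blue), "depth" (480x640 float32, m along the optical axis (not along the pixel's ray), 0 where there is no reading), "camera_matrix" (3x3 intrinsics, pixels), "extrinsics" (4x4, takes a point from camera to world coordinates); the wrist camera has in their place "hand_eye" (4x4, takes a point from camera to tool coordinates, whose origin is the TCP and whose axes are the flange's). Camera axes: x right, y down, z forward; pixel columns grow to the right and rows downward; lengths in m; the calibration is good to about 2 mm. A picture is of the moment at which its call begins: read the wrist's pose just before it.
- ctrl.hand_in(): hands the job in; it is judged then, once.
The state is a dict: "time_s": time; "q": joint angles; "dq": joint speeds; "joint_efforts": joint torques, N m; "eef_pos": TCP position; "eef_rot": TCP orientation; "wrist_force": force on the tool from outside, world axes, zero at the start; "torque": the same for the moment, N m; "opening": opening from 0.0 (shut) to 1.0 (fully open); "grasp_force": force on a finger pad.
Only numpy, scipy, OpenCV 4.12 (cv2) and the standard library are available. Lean on these libraries where they do the work, as an engineer would, in place of code of your own. Each camera call takes 0.05 s, during which the arm holds its last target. There are 200 camera calls.

TASK

Take the orange flat-blade driver from the wooden stand, put its blade down into the slot of the brass screw in the grey platen lock until the driver's steel collar rests on the screw, and turn the screw clockwise as far as it goes, so that its slot lines up with the green marks. Let go and leave the orange driver standing upright in the slot; leave the blue driver in the stand.

Things in the scene. Friction and masses are not known exactly. Their poses are not given: they have to be found in the camera images.
- orange_grip (a point): Centre of the orange driver's handle (30 mm along x, 22 mm along y, 56 mm along z, z up; grasp across y). Loose, 0.12 kg, upright in a wooden stand 64 x 150 x 20 mm high. Blade tip 70 mm below this point; blade 28 mm wide (x), 4 mm thick (y), 14 mm long up to a steel collar, 34 mm diameter, that rests on the stand. Lift over 14 mm to clear. A half turn about z fits as well.
- blue_grip (a point): Centre of the blue handle of the pointed driver, of the same size and axes, in the other hole of the stand, 84 mm away across the flats. Its top is 106 mm above the bench, so do not sweep the orange driver through it. It stays there, loose in its hole.
- screw_slot (a point): Centre of the top face of the brass screw (41 mm diameter), 36 mm above the bench, level with its fixed grey block (84 x 84 mm). x along the slot, z up. Slot 9 mm wide, flared to 17 mm at the top, 16 mm deep, 44 mm long between walls. With the collar resting on the screw the handle's centre is 56 mm above this point. The blade has about 0.18 rad of play either way.
- screw (a joint): Turn of the screw, rad: 0 where its slot points to the two red marks, grows clockwise seen from above, 0.9 at the end stop where the slot points to the two green marks. It stays where it is left (friction about 0.06 N m) and starts between 0 and 0.15.
Mind the look-alikes: they are no part of the job. What is shaped like the part that bears orange_grip but purple is not meant.

How it is judged:
On the way, in this order (a step that is already met when the one before it is completed fails the run):
1. the orange driver's blade is down in the slot, before the screw has been turned (z of orange_grip in the frame of screw_slot below 0.062 m and horizontal distance between orange_grip and screw_slot below 0.02 m and value of joint screw below 0.5 rad), for 0.1 s.
2. the screw is turned clockwise to its stop with the driver in the slot (value of joint screw above 0.72 rad and z of orange_grip in the frame of screw_slot below 0.063 m and horizontal distance between orange_grip and screw_slot below 0.02 m), for 0.1 s.
At the end, for the whole second after the job is handed in: The screw stands within 0.18 rad (10 degrees) of its clockwise stop at the green marks, and the orange driver stands released and upright (within 11 degrees) with its blade down in the slot: handle centre less than 62 mm above the screw's face (56 mm when fully down) and within 20 mm of its axis (value of joint screw above 0.72 rad and z of orange_grip in the frame of screw_slot below 0.062 m and horizontal distance between orange_grip and screw_slot below 0.02 m and angle between orange_grip's own z axis and vertical below 0.2 rad); the robot touches nothing.
It fails at once if the blue driver is taken or knocked out of its place (its handle moved more than 40 mm) (distance of blue_grip from where it was at the start of the episode above 0.04 m).
It also fails if it takes over 42 s, if anything falls off the work surface, if the arm or the gripper's body presses on something with over 40 N, if the wrist force passes 120 N, or if a joint passes its speed limit or range.

## Working session

There is one attempt and no reset: what is moved stays moved. The work goes in short steps, Python scripts to look and compute and a tool call to move; the robot and the scene stay as the last step left them, time stands still between calls to the robot, and variables do not carry over. Pictures are saved under pics/ and viewed, at most 10 in all, crops included, and the job is handed in when it is done.

Besides the shell and the picture viewer there is one more tool, called after "Call:" as name(argument=value, ...) on one line, values as JSON. play_rows: Moves the arm, as the interface text tells. Its arguments: {"type":"object","properties":{"xyz":{"type":"array","items":{"type":"array","items":{"type":"number"}}},"rot":{"type":"array","items":{"type":"array","items":{"type":"number"}}},"grip":{"type":"array","items":{"type":"number"}}},"required":["xyz","rot","grip"]}

```bash
mkdir -p pics; ls
cat > h.py <<'E'
import sys; sys.path.insert(0,'.')
from bench import readout, vision, ctrl
import numpy as np, cv2
from scipy.spatial.transform import Rotation as R
def tool():
    o=readout.get_obs(); T=np.eye(4); w,x,y,z=o['eef_rot']
    T[:3,:3]=R.from_quat([x,y,z,w]).as_matrix(); T[:3,3]=o['eef_pos']; return o,T
def look(n):
    o,T=tool(); c=vision.camera(n)
    E=T@c['hand_eye'] if n=='wrist' else c['extrinsics']
    return c['color'],c['depth'],c['camera_matrix'],E
def cast(px,K,E,z):
    px=np.atleast_2d(px).astype(float); d=np.c_[px,np.ones(len(px))]@np.linalg.inv(K).T@E[:3,:3].T
    o=E[:3,3]; return o+d*((z-o[2])/d[:,2])[:,None]
def cloud(D,K,E):
    v,u=np.mgrid[:D.shape[0],:D.shape[1]]
    P=np.stack([(u-K[0,2])/K[0,0]*D,(v-K[1,2])/K[1,1]*D,D],-1)
    return P@E[:3,:3].T+E[:3,3]
def save(n,img): cv2.imwrite('pics/'+n,img[...,::-1])
E
python3 - <<'E'
from h import *
o,T=tool(); print({k:np.round(v,3) for k,v in o.items()}); print(T.round(3))
for n in('scene','top'):
    c,d,K,E=look(n); save(n+'1.png',c); print(n,K.round(1).tolist(),E.round(3).tolist())
E
```

```text
pics
{'time_s': np.float64(0.0), 'q': array([ 1.029,  0.182,  1.608,  0.   ,  1.354, -0.206]), 'dq': array([-0.001, -0.001, -0.   ,  0.001,  0.001,  0.001]), 'joint_efforts': array([ 1.0000e-03, -4.4488e+01, -3.5133e+01, -0.0000e+00,  9.0000e-03,
        0.0000e+00]), 'eef_pos': array([0.189, 0.542, 0.222]), 'eef_rot': array([-0.   ,  0.167,  0.986, -0.001]), 'wrist_force': array([0.938, 0.271, 0.174]), 'torque': array([ 0.04 , -0.003,  0.047]), 'grasp_force': np.float64(0.0), 'opening': np.float64(0.997)}
[[-0.944  0.33  -0.001  0.189]
 [ 0.33   0.944 -0.002  0.542]
 [ 0.    -0.002 -1.     0.222]
 [ 0.     0.     0.     1.   ]]
scene [[495.3, 0.0, 323.3], [0.0, 495.3, 237.6], [0.0, 0.0, 1.0]] [[0.68, -0.502, 0.534, 0.018], [-0.733, -0.462, 0.499, -0.186], [-0.004, -0.731, -0.682, 0.691], [0.0, 0.0, 0.0, 1.0]]
top [[555.4, 0.0, 316.0], [0.0, 555.4, 246.3], [0.0, 0.0, 1.0]] [[0.015, -0.992, 0.124, 0.353], [-1.0, -0.016, -0.008, 0.273], [0.01, -0.124, -0.992, 1.218], [0.0, 0.0, 0.0, 1.0]]
```

View pics/top1.png

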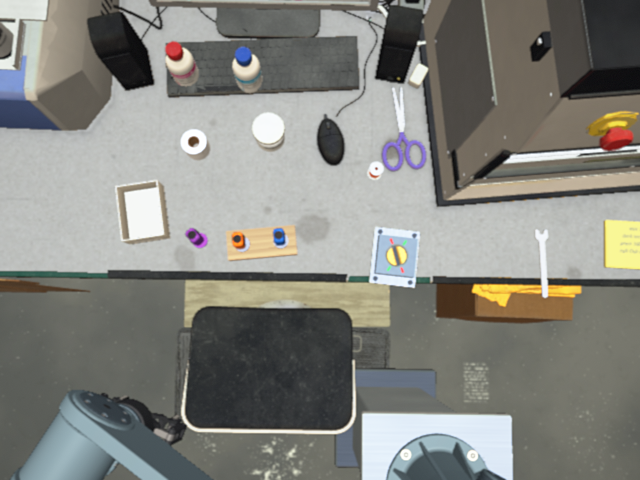

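View pics/scene1.png

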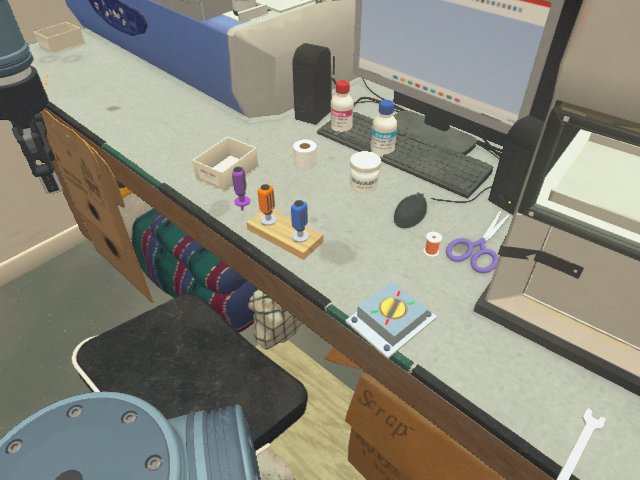

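Top view: orange driver at px (238,240) in the wooden stand, and the purple look-alike at (196,238) beside the stand, outside it. Blue is at (279,237) in the stand and the brass screw at (397,256). The orange one in the stand fits the description. I'll measure it and check a crop.

Run:
```python
from h import *
for n in('top','scene'):
    c,d,K,E=look(n); P=cloud(d,K,E); hsv=cv2.cvtColor(c,cv2.COLOR_RGB2HSV)
    W=(P[...,0]>.25)&(P[...,0]<.6)&(P[...,1]>-.1)&(P[...,1]<.6)&(P[...,2]<.2)
    for nm,lo,hi,z0,z1 in(('orange',5,16,.05,.14),('blue',105,122,.05,.14),('purple',135,160,.02,.14),('brass',22,32,.02,.06),('red',0,4,.02,.06),('green',50,80,.02,.06)):
        m=W&cv2.inRange(hsv,(lo,130,60),(hi,255,255)).astype(bool)&(P[...,2]>z0)&(P[...,2]<z1)
        if nm in('red','green','brass'): m&=P[...,1]<.25
        k,l,s,ce=cv2.connectedComponentsWithStats(m.astype(np.uint8))
        for i in range(1,k):
            if s[i,4]>5:
                Q=P[l==i]; top=Q[Q[:,2]>Q[:,2].max()-.006]
                print(n,nm,s[i,4],ce[i].round(1),'z',Q[:,2].min().round(3),Q[:,2].max().round(3),'mean',Q.mean(0).round(4),'top',top.mean(0).round(4))
    if n=='top':
        a=cv2.resize(c[215:295,170:270],None,fx=4,fy=4,interpolation=2);b=cv2.resize(c[215:295,350:450],None,fx=4,fy=4,interpolation=2)
        save('crop1.png',np.hstack([a,b]))
```

```text
top orange 121 [238.1 240.1] z 0.081 0.11 mean [0.5024 0.4221 0.1018] top [0.5024 0.4229 0.1065]
top blue 98 [278.9 237. ] z 0.075 0.111 mean [0.5102 0.3397 0.1013] top [0.513  0.3379 0.1068]
top purple 144 [197.1 237.9] z 0.02 0.103 mean [0.5083 0.5095 0.0803] top [0.5095 0.5133 0.0989]
top brass 7 [387.1 256. ] z 0.023 0.035 mean [0.483  0.1097 0.0279] top [0.4792 0.1097 0.0334]
top brass 6 [400.5 259.5] z 0.031 0.036 mean [0.4753 0.0818 0.0339] top [0.4753 0.0818 0.0339]
scene orange 268 [265.3 200.3] z 0.051 0.108 mean [0.498  0.4175 0.0808] top [0.5053 0.419  0.1033]
scene blue 184 [296.6 214.6] z 0.052 0.107 mean [0.5041 0.3362 0.0868] top [0.5089 0.3359 0.1033]
scene purple 21 [237.1 172.6] z 0.096 0.101 mean [0.5064 0.5101 0.098 ] top [0.5064 0.5101 0.098 ]
scene purple 6 [239.2 202.3] z 0.02 0.023 mean [0.5024 0.513  0.0209] top [0.5024 0.513  0.0209]
scene brass 135 [386.2 305.6] z 0.03 0.04 mean [0.48   0.1005 0.0364] top [0.4802 0.1014 0.0369]
scene brass 106 [399.3 310. ] z 0.034 0.041 mean [0.4867 0.0784 0.0372] top [0.4868 0.0783 0.0372]
scene red 11 [398. 293.] z 0.037 0.04 mean [0.5146 0.1018 0.0381] top [0.5146 0.1018 0.0381]
scene red 15 [386.6 321.5] z 0.035 0.039 mean [0.4532 0.0793 0.0374] top [0.4532 0.0793 0.0374]
scene green 10 [411.  302.5] z 0.036 0.04 mean [0.5122 0.0729 0.0384] top [0.5122 0.0729 0.0384]
scene green 12 [374.2 310.9] z 0.037 0.04 mean [0.4561 0.1074 0.0381] top [0.4561 0.1074 0.0381]
```

View pics/crop1.png

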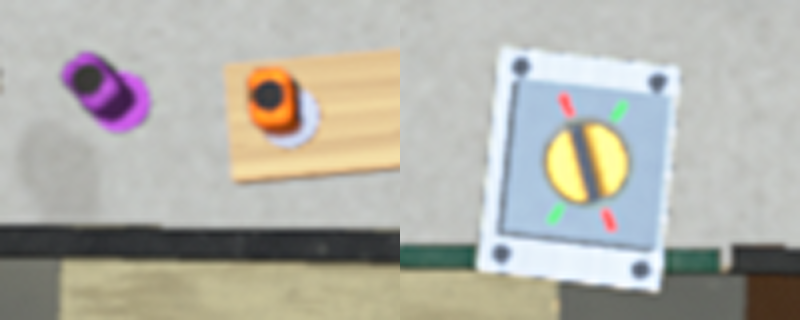

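The crop confirms orange is the one in the stand and purple stands free. The slot at crop (585,162) is close to the red marks, with green marks clockwise of it. Numbers check out: the drivers are 84 mm apart and the red-to-green angle is 0.90 rad. Going above the orange driver now.

Call:
play_rows(xyz=[[-50,-2,0],[-105,-4,0],[-165,-6,0],[-225,-8,0],[-285,-10,0],[-338,-11,0],[-338,-11,0],[-338,-11,0],[-338,-11,0],[-338,-11,0]], rot=[[0,0,-0.07],[0,0,-0.14],[0,0,-0.21],[0,0,-0.28],[0,0,-0.35],[0,0,-0.42],[0,0,-0.42],[0,0,-0.42],[0,0,-0.42],[0,0,-0.42]], grip=[0.65,0.65,0.65,0.65,0.65,0.65,0.65,0.65,0.65,0.65])

```text
time_s: 1.45
eef_pos: [0.5038, 0.422, 0.2235]
eef_rot: [0.0, -0.043, 0.999, 0.0]
wrist_force: [0.4, 1.0, 0.2]
opening: 0.648
grasp_force: 0.0
```

Run:
```python
from h import *
o,T=tool(); print(T.round(4).tolist(),o['opening'],o['time_s'])
c,d,K,E=look('wrist'); save('w1.png',c)
P=cloud(d,K,E); hsv=cv2.cvtColor(c,cv2.COLOR_RGB2HSV)
for nm,lo,hi in(('orange',5,16),('blue',105,122)):
    m=cv2.inRange(hsv,(lo,130,60),(hi,255,255)).astype(bool)&(P[...,2]>.03)&(P[...,2]<.13)
    Q=P[m]; zt=Q[:,2].max(); t=m&(P[...,2]>.097)
    v,u=np.nonzero(t); r=cv2.minAreaRect(np.c_[u,v].astype(np.float32)); b=cast(cv2.boxPoints(r),K,E,.105)
    e=b[1]-b[0],b[2]-b[1]
    print(nm,m.sum(),zt.round(4),P[t].mean(0).round(4),'box',b.mean(0).round(4),[(np.linalg.norm(x).round(4),np.degrees(np.arctan2(x[1],x[0])).round(1)) for x in e])
```

```text
[[-0.9963, -0.0857, 0.0001, 0.5038], [-0.0857, 0.9963, 0.0002, 0.422], [-0.0001, 0.0001, -1.0, 0.2235], [0.0, 0.0, 0.0, 1.0]] 0.6479926055221963 1.45
orange 879 0.1067 [0.5053 0.4245 0.1021] box [0.5059 0.4243 0.105 ] [(np.float64(0.0202), np.float64(94.9)), (np.float64(0.0283), np.float64(5.7))]
blue 641 0.1067 [0.5132 0.3435 0.1018] box [0.5142 0.343  0.105 ] [(np.float64(0.0207), np.float64(100.7)), (np.float64(0.0285), np.float64(6.0))]
```

View pics/w1.png

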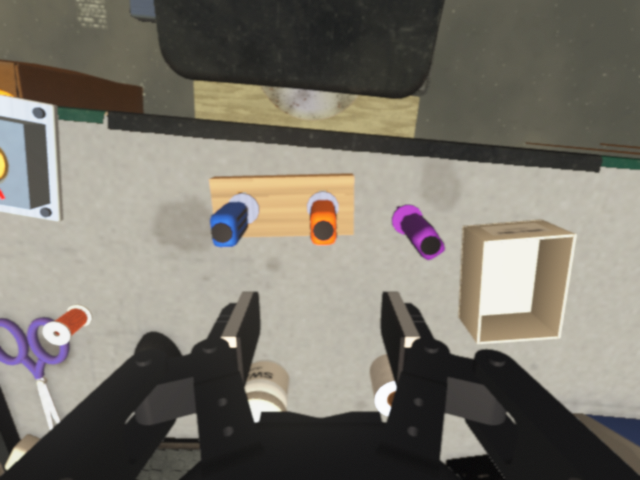

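Wrist view: orange handle at (323,220), between the finger tracks; blue at (230,222) and purple at (420,235) are clear of the fingers. Descend and grasp.

Call:
play_rows(xyz=[[-1.5,1.5,30],[-1.5,1.5,65],[-1.5,1.5,100],[-1.5,1.5,125],[-1.5,1.5,145],[-1.5,1.5,145],[-1.5,1.5,145],[-1.5,1.5,145],[-1.5,1.5,145],[-1.5,1.5,145]], rot=[[0,0,0],[0,0,0],[0,0,0],[0,0,0],[0,0,0],[0,0,0],[0,0,0],[0,0,0],[0,0,0],[0,0,0]], grip=[0.65,0.65,0.65,0.65,0.65,0.65,0.65,0.1,0.1,0.1])

```text
time_s: 2.75
eef_pos: [0.5071, 0.4233, 0.0796]
eef_rot: [0.001, -0.042, 0.999, 0.001]
wrist_force: [-0.5, 0.7, 4.5]
opening: 0.242
grasp_force: 59.7
```

Call:
play_rows(xyz=[[0,0,0],[0,0,0],[0,0,0],[0,0,-15],[0,0,-35],[0,0,-60],[0,0,-90],[0,0,-110],[0,0,-110],[0,0,-110]], rot=[[0,0,0],[0,0,0],[0,0,0],[0,0,0],[0,0,0],[0,0,0],[0,0,0],[0,0,0],[0,0,0],[0,0,0]], grip=[0.1,0.1,0.1,0.1,0.1,0.1,0.1,0.1,0.1,0.1])

```text
time_s: 4.0
eef_pos: [0.5057, 0.4224, 0.1872]
eef_rot: [-0.001, -0.042, 0.999, -0.0]
wrist_force: [0.2, -0.6, -1.4]
opening: 0.243
grasp_force: 58.9
```

Gripped at about 20.6 mm. Lift over blue and go beside the screw for a look.

Call:
play_rows(xyz=[[0,0,-25],[0,0,-50],[6,-30,-50],[15,-80,-50],[25,-135,-50],[35,-190,-50],[43,-239,-50],[43,-239,-50],[43,-239,-50],[43,-239,-50]], rot=[[0,0,0],[0,0,0],[0,0,0],[0,0,0],[0,0,0],[0,0,0],[0,0,0],[0,0,0],[0,0,0],[0,0,0]], grip=[0.1,0.1,0.1,0.1,0.1,0.1,0.1,0.1,0.1,0.1])

```text
time_s: 5.25
eef_pos: [0.4833, 0.1819, 0.2377]
eef_rot: [-0.0, -0.043, 0.999, 0.0]
wrist_force: [-0.3, 0.1, -2.0]
opening: 0.242
grasp_force: 59.1
```

```bash
cat > m.py <<'E'
from h import *
def meas(n,fn):
    o,T=tool(); print(T.round(4).tolist(),o['opening'],o['time_s'])
    c,d,K,E=look(n); P=cloud(d,K,E); hsv=cv2.cvtColor(c,cv2.COLOR_RGB2HSV); save(fn,c)
    W=(np.hypot(P[...,0]-.484,P[...,1]-.0905)<.06)&(P[...,2]>.02)&(P[...,2]<.05)
    r={}
    for nm,lo,hi in(('brass',20,33),('red',0,5),('green',48,85)):
        m=W&cv2.inRange(hsv,(lo,110,60),(hi,255,255)).astype(bool)
        k,l,s,ce=cv2.connectedComponentsWithStats(m.astype(np.uint8))
        ids=sorted(range(1,k),key=lambda i:-s[i,4])[:2]
        A=[cast(ce[i],K,E,.036)[0] for i in ids]
        for i,a in zip(ids,A): print(nm,s[i,4],ce[i].round(1),a.round(4),'depth z',np.median(P[l==i][:,2]).round(4))
        if len(A)==2:
            v=A[0]-A[1]; print(nm,'mid',((A[0]+A[1])/2).round(4),'ang',np.degrees(np.arctan2(v[1],v[0])).round(1)%180)
        if nm=='brass':
            v,u=np.nonzero(m); q=cast(np.c_[u,v],K,E,.036)[:,:2]; h=cv2.minEnclosingCircle((q*1000).astype(np.float32)); print('circle',h)
E
python3 -c "
from m import *
meas('wrist','w2.png')
c,d,K,E=look('wrist');P=cloud(d,K,E)
print('top');meas('top','t2.png');print('scene');meas('scene','s2.png')"
```

```text
[[-0.9964, -0.0853, -0.001, 0.4833], [-0.0853, 0.9964, 0.0002, 0.1819], [0.001, 0.0002, -1.0, 0.2377], [0.0, 0.0, 0.0, 1.0]] 0.24207059912142437 5.25
brass 281 [224.3 199.9] [0.4888 0.081  0.036 ] depth z 0.0345
brass 252 [243.6 193.6] [0.4804 0.101  0.036 ] depth z 0.0347
brass mid [0.4846 0.091  0.036 ] ang 112.8
circle ((486.1675109863281, 90.96044921875), 21.302610397338867)
red 27 [222.1 168.5] [0.4563 0.0789 0.036 ] depth z 0.0362
red 25 [243.6 228.2] [0.5181 0.1016 0.036 ] depth z 0.0365
red mid [0.4872 0.0903 0.036 ] ang 20.19999999999999
green 32 [250.1 173.5] [0.459  0.1074 0.036 ] depth z 0.0366
green 28 [217.  223.5] [0.5153 0.0731 0.036 ] depth z 0.0362
green mid [0.4871 0.0903 0.036 ] ang 148.7
top
[[-0.9963, -0.0857, -0.0007, 0.4834], [-0.0857, 0.9963, 0.0001, 0.182], [0.0007, 0.0001, -1.0, 0.2379], [0.0, 0.0, 0.0, 1.0]] 0.24091555759124386 5.35
brass 56 [391.2 257. ] [0.48  0.102 0.036] depth z 0.0346
brass 49 [400.8 254.8] [0.4853 0.0815 0.036 ] depth z 0.0342
brass mid [0.4827 0.0917 0.036 ] ang 104.4
circle ((484.0324401855469, 91.95893859863281), 21.10186004638672
[... 225 characters left out ...]
[[-0.9963, -0.0856, -0.0006, 0.4834], [-0.0856, 0.9963, 0.0, 0.1819], [0.0006, 0.0001, -1.0, 0.238], [0.0, 0.0, 0.0, 1.0]] 0.2431773920047477 5.4
brass 169 [386.7 306.2] [0.4797 0.0994 0.036 ] depth z 0.0361
brass 143 [398.6 311.1] [0.4848 0.0783 0.036 ] depth z 0.0366
brass mid [0.4822 0.0888 0.036 ] ang 103.7
circle ((482.86785888671875, 89.83245849609375), 21.65053939819336)
red 15 [386.6 321.5] [0.4541 0.0798 0.036 ] depth z 0.0377
red 13 [398.2 292.9] [0.5165 0.1025 0.036 ] depth z 0.0378
red mid [0.4853 0.0912 0.036 ] ang 20.0
green 15 [374. 311.] [0.4571 0.1086 0.036 ] depth z 0.0382
green 11 [410.8 302.6] [0.5136 0.0739 0.036 ] depth z 0.038
green mid [0.4853 0.0912 0.036 ] ang 148.4
```

View pics/w2.png

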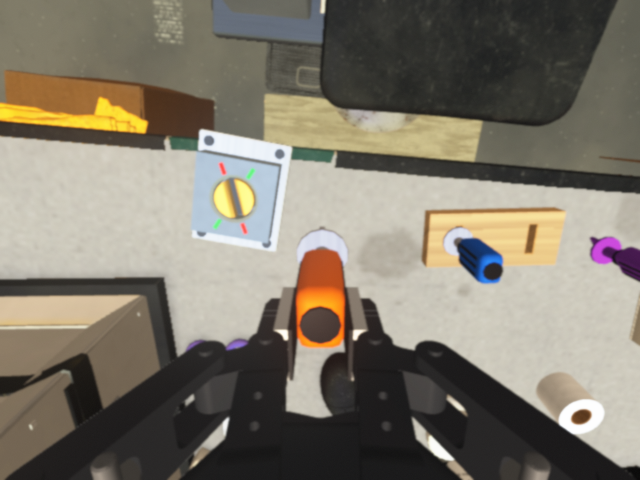

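Wrist view: screw at (233,199) with its slot nearly on the red marks (about 12.5°, against 20.2° for red). The driver is held straight at (320,300). Centre from the views is about (0.4855, 0.091). Moving over it, turned to match, with the tip about 17 mm above the face.

Call:
play_rows(xyz=[[2,-30,0],[4,-60,10],[5.5,-91,30],[5.5,-91,60],[5.5,-91,90],[5.5,-91,113],[5.5,-91,113],[5.5,-91,113],[5.5,-91,113],[5.5,-91,113]], rot=[[0,0,-0.04],[0,0,-0.09],[0,0,-0.13],[0,0,-0.13],[0,0,-0.13],[0,0,-0.13],[0,0,-0.13],[0,0,-0.13],[0,0,-0.13],[0,0,-0.13]], grip=[0.1,0.1,0.1,0.1,0.1,0.1,0.1,0.1,0.1,0.1])

```text
time_s: 6.7
eef_pos: [0.4864, 0.0899, 0.1262]
eef_rot: [0.001, -0.107, 0.994, -0.0]
wrist_force: [0.4, -0.5, -1.1]
opening: 0.236
grasp_force: 59.3
```

Run:
```python
from h import *
o,T=tool(); print(T.round(4).tolist())
c,d,K,E=look('scene'); a=cv2.resize(c[190:350,320:460],None,fx=4,fy=4,interpolation=2)[:600]
w,_,_,_=look('wrist'); b=cv2.resize(w[150:420,240:400],(0,0),fx=2.2,fy=2.2)[:600]
h=max(a.shape[0],b.shape[0]); pad=lambda i:cv2.copyMakeBorder(i,0,h-i.shape[0],0,0,0)
im=np.hstack([pad(a),pad(b)]); s=min(1,800/im.shape[1]); save('x3.png',cv2.resize(im,None,fx=s,fy=s)); print(im.shape)
```

```text
[[-0.9771, -0.2127, 0.0018, 0.4864], [-0.2127, 0.9771, -0.0001, 0.0899], [-0.0017, -0.0005, -1.0, 0.1262], [0.0, 0.0, 0.0, 1.0]]
(600, 912, 3)
```

View pics/x3.png

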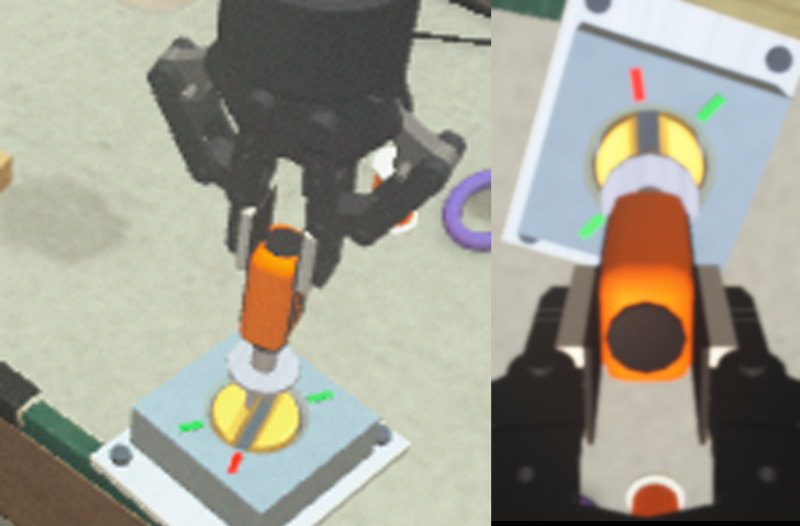

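Crop: in the wrist view (right), slot and handle share column 648 and are parallel. In the scene view (left), the blade is right above the slot at (262,405). Go down.

Call:
play_rows(xyz=[[0,0,6],[0,0,12],[0,0,17],[0,0,21],[0,0,24],[0,0,27],[0,0,29],[0,0,31],[0,0,31],[0,0,31]], rot=[[0,0,0],[0,0,0],[0,0,0],[0,0,0],[0,0,0],[0,0,0],[0,0,0],[0,0,0],[0,0,0],[0,0,0]], grip=[0.1,0.1,0.1,0.1,0.1,0.1,0.1,0.1,0.1,0.1])

```text
time_s: 8.05
eef_pos: [0.4863, 0.0899, 0.0955]
eef_rot: [0.0, -0.107, 0.994, -0.0]
wrist_force: [-3.1, -0.1, 8.3]
opening: 0.244
grasp_force: 60.4
```

Call:
play_rows(xyz=[[0,0,1],[0,0,2],[0,0,2],[0,0,2],[0,0,2],[0,0,2],[0,0,2],[0,0,2],[0,0,2],[0,0,2]], rot=[[0,0,0],[0,0,0],[0,0,0],[0,0,0],[0,0,0],[0,0,0],[0,0,0],[0,0,0],[0,0,0],[0,0,0]], grip=[0.1,0.1,0.1,0.1,0.1,0.1,0.1,0.1,0.1,0.1])

```text
time_s: 9.3
eef_pos: [0.487, 0.09, 0.0953]
eef_rot: [0.001, -0.107, 0.994, -0.0]
wrist_force: [-7.6, 1.2, 22.0]
opening: 0.243
grasp_force: 62.3
```

Run:
```python
from h import *
o,T=tool(); print(T.round(4).tolist(),o['wrist_force'],o['torque'])
c,d,K,E=look('scene'); save('x4.png',cv2.resize(c[220:350,320:460],None,fx=4,fy=4,interpolation=2))
```

```text
[[-0.9771, -0.2129, 0.0024, 0.487], [-0.2129, 0.9771, 0.0, 0.09], [-0.0023, -0.0005, -1.0, 0.0953], [0.0, 0.0, 0.0, 1.0]] [-7.60093451  1.17506743 21.95024832] [ 0.10199682  1.60942536 -0.06361078]
```

View pics/x4.png

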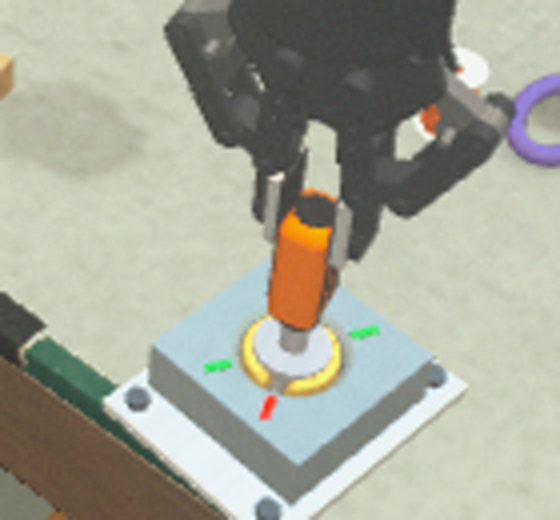

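The collar rests on the screw at (293,350) and force rose to 22 N without further travel, so it is seated. Easing 1.5 mm and turning clockwise (positive about tool z, which points down).

Call:
play_rows(xyz=[[0,0,-1.5],[0,0,-1.5],[0,0,-1.5],[0,0,-1.5],[0,0,-1.5],[0,0,-1.5],[0,0,-1.5],[0,0,-1.5],[0,0,-1.5],[0,0,-1.5]], rot=[[0,0,0],[0,0,0.1],[0,0,0.2],[0,0,0.3],[0,0,0.4],[0,0,0.5],[0,0,0.6],[0,0,0.7],[0,0,0.8],[0,0,0.8]], grip=[0.1,0.1,0.1,0.1,0.1,0.1,0.1,0.1,0.1,0.1])

```text
time_s: 10.6
eef_pos: [0.4869, 0.0892, 0.0954]
eef_rot: [0.001, 0.289, 0.957, -0.0]
wrist_force: [-3.3, -2.7, 8.8]
opening: 0.241
grasp_force: 60.6
```

Call:
play_rows(xyz=[[0,0,0],[0,0,0],[0,0,0],[0,0,0],[0,0,0],[0,0,0],[0,0,0],[0,0,0],[0,0,0],[0,0,0]], rot=[[0,0,0.05],[0,0,0.1],[0,0,0.13],[0,0,0.15],[0,0,0.15],[0,0,0.15],[0,0,0.15],[0,0,0.15],[0,0,0.15],[0,0,0.15]], grip=[0.1,0.1,0.1,0.1,0.1,0.1,0.1,0.1,0.1,0.1])

```text
time_s: 11.85
eef_pos: [0.4867, 0.0891, 0.0954]
eef_rot: [0.001, 0.359, 0.933, -0.001]
wrist_force: [-3.1, -2.7, 9.5]
opening: 0.237
grasp_force: 60.6
```

Run:
```python
from h import *
o,T=tool(); print(T.round(4).tolist(),o['wrist_force'],o['torque'],np.degrees(np.arctan2(-T[1,0],-T[0,0])))
c,d,K,E=look('scene'); w,_,_,_=look('wrist')
save('x5.png',np.hstack([cv2.resize(c[240:350,340:440],(400,440),interpolation=2),cv2.resize(w[130:350,220:420],(400,440),interpolation=2)]))
```

```text
[[-0.7416, 0.6708, 0.0016, 0.4867], [0.6708, 0.7416, -0.0017, 0.0891], [-0.0024, -0.0002, -1.0, 0.0954], [0.0, 0.0, 0.0, 1.0]] [-3.12181472 -2.71436945  9.48092763] [-0.76672362  0.86582095  0.05764593] -42.127875726735745
```

View pics/x5.png

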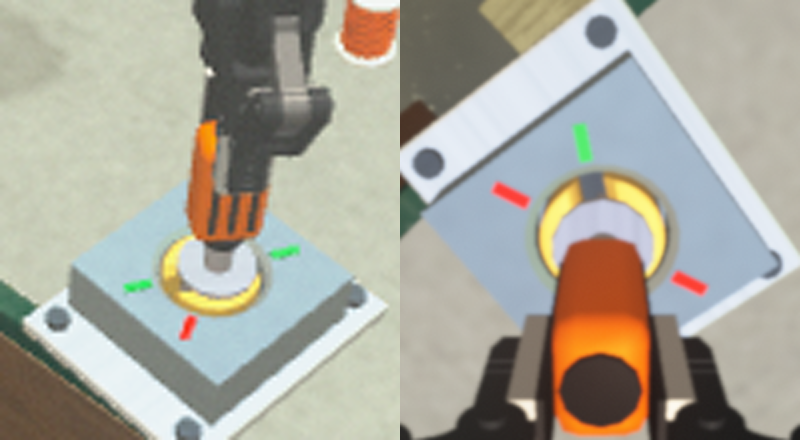

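In the wrist crop, slot at (593,187) points almost at the green mark (582,142). I'll turn a little further to feel the stop.

Call:
play_rows(xyz=[[0,0,0],[0,0,0],[0,0,0],[0,0,0],[0,0,0],[0,0,0],[0,0,0],[0,0,0],[0,0,0],[0,0,0]], rot=[[0,0,0.03],[0,0,0.06],[0,0,0.08],[0,0,0.08],[0,0,0.08],[0,0,0.08],[0,0,0.08],[0,0,0.08],[0,0,0.08],[0,0,0.08]], grip=[0.1,0.1,0.1,0.1,0.1,0.1,0.1,0.1,0.1,0.1])

```text
time_s: 13.2
eef_pos: [0.4866, 0.0892, 0.0954]
eef_rot: [0.001, 0.396, 0.918, -0.0]
wrist_force: [-3.4, -2.1, 10.7]
opening: 0.237
grasp_force: 61.3
```

Run:
```python
from m import *
o,T=tool(); print(o['torque'],np.degrees(np.arctan2(-T[1,0],-T[0,0])))
# slot direction in wrist view: dark pixels inside the brass radius beyond the collar
c,d,K,E=look('wrist'); v,u=np.mgrid[:480,:640]; Q=cast(np.c_[u.ravel(),v.ravel()],K,E,.036).reshape(480,640,3)
C=np.array([.4865,.0905]); r=np.hypot(Q[...,0]-C[0],Q[...,1]-C[1]); hsv=cv2.cvtColor(c,cv2.COLOR_RGB2HSV)
for nm,m in(('slot',(r<.020)&(r>.0175)&(hsv[...,1]<90)&(hsv[...,2]<150)),('green',(r<.045)&(r>.022)&cv2.inRange(hsv,(48,110,60),(85,255,255)).astype(bool))):
    k,l,s,ce=cv2.connectedComponentsWithStats(m.astype(np.uint8))
    for i in range(1,k):
        if s[i,4]>6:
            p=cast(ce[i],K,E,.036)[0][:2]; print(nm,s[i,4],ce[i].round(1),p.round(4),np.degrees(np.arctan2(*(p-C)[::-1])).round(1))
```

```text
[-0.64676237  0.8969738   0.5729625 ] -46.64294909341664
slot 43 [314.  222.3] [0.4711 0.1012] 145.2
green 113 [306.5 202.1] [0.4588 0.1076] 148.4
```

Torque jumped to 0.57 N m with the slot on the green marks, so it is at the stop. Relax within the play, release, and rise.

Call:
play_rows(xyz=[[0,0,-0.5],[0,0,-0.5],[0,0,-0.5],[0,0,-0.5],[0,0,-0.5],[0,0,-0.5],[0,0,-0.5],[0,0,-0.5],[0,0,-0.5],[0,0,-0.5]], rot=[[0,0,-0.05],[0,0,-0.1],[0,0,-0.12],[0,0,-0.12],[0,0,-0.12],[0,0,-0.12],[0,0,-0.12],[0,0,-0.12],[0,0,-0.12],[0,0,-0.12]], grip=[0.1,0.1,0.1,0.1,0.3,0.5,0.7,0.7,0.7,0.7])

```text
time_s: 14.5
eef_pos: [0.4857, 0.0898, 0.0943]
eef_rot: [-0.0, 0.341, 0.94, -0.0]
wrist_force: [0.2, -0.4, -0.5]
opening: 0.699
grasp_force: 0.0
```

Call:
play_rows(xyz=[[0,0,0],[0,0,-10],[0,0,-25],[0,0,-50],[0,0,-80],[0,0,-110],[0,0,-130],[0,0,-130],[0,0,-130],[0,0,-130]], rot=[[0,0,0],[0,0,0],[0,0,0],[0,0,0],[0,0,0],[0,0,0],[0,0,0],[0,0,0],[0,0,0],[0,0,0]], grip=[0.7,0.7,0.7,0.7,0.7,0.7,0.7,0.7,0.7,0.7])

```text
time_s: 15.75
eef_pos: [0.485, 0.0899, 0.2232]
eef_rot: [-0.001, 0.341, 0.94, -0.0]
wrist_force: [0.8, -1.4, 0.1]
opening: 0.705
grasp_force: 0.0
```

Run:
```python
from h import *
o,T=tool(); print(o['eef_pos'],o['opening'],o['wrist_force'],o['time_s'])
c,d,K,E=look('scene'); w,dw,Kw,Ew=look('wrist')
P=cloud(dw,Kw,Ew); m=cv2.inRange(cv2.cvtColor(w,cv2.COLOR_RGB2HSV),(5,130,60),(16,255,255)).astype(bool)&(P[...,2]>.06)&(P[...,2]<.16)&(P[...,1]<.25)
Q=P[m]; t=Q[Q[:,2]>Q[:,2].max()-.01]; print('top z',Q[:,2].max(),'top',t.mean(0))
save('x6.png',np.hstack([cv2.resize(c[230:350,330:450],(400,400),interpolation=2),cv2.resize(w[100:340,200:440],(400,400),interpolation=2)]))
```

```text
[0.48502451 0.08988694 0.22321851] 0.7048700686382249 [ 0.80070042 -1.42790816  0.09604639] 15.75
top z 0.12247939629316484 top [0.48572729 0.09215364 0.11810414]
```

View pics/x6.png

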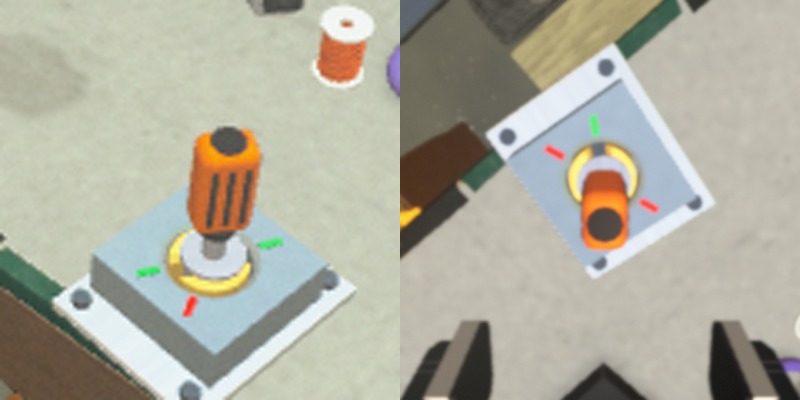

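The driver stands upright with its collar on the screw. Its top is at about 0.122 m (expected 0.120), and the slot at (600,148) points to the green mark (594,125). Handing in.

```bash
python3 -c "
from h import *
print(ctrl.hand_in())"
```

```text
the job is handed in; nothing more can be done
None
```

I turned the screw clockwise to its stop at the green marks and left the orange driver released and upright in the slot. The blue driver stayed in the stand. I handed the job in after about 16 s of robot time, and the hand-in gave no verdict.

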